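# Tighten the winged cover nut between two stubs, then close the clip

### The job

Tighten the four-winged nut on the air filter cover clockwise until it seats and is properly hand-tight, without over-tightening it; the two stubs beside it leave only short turns, so re-grip as needed and do not lean on them. Then fold the cover's clip lever down fully home, and leave the things around the box where they are.

Things in the scene. Friction and masses are not known exactly. Their poses are not given: they have to be found in the camera images.
- housing: Air filter box fixed to the bench: black lower box with a grey painted cover, 156 (x) by 256 (y) mm, flat top 85 mm above the origin (centre of the underside, on the bench). Its x axis points to the side with the round inlet spout. The nut's axis stands at (0, 55) mm and the clip's hinge at (0, -112) mm in its x, y.
- nut_grip (a point): Centre of the steel four-winged hand nut, on its upright axis, half way up the wings, 117 mm above the bench. Four equal wings in a cross along this frame's +-x and +-y: 52 mm from tip to opposite tip, each 9 mm thick with flat upright tips, 24 mm high (from 20 to 44 mm above the cover), on a 30 mm round boss; the stud's end is hardly higher than the wings. It turns about the vertical and does not rise or sink. Tighten clockwise seen from above.
- wing_nut (a joint): Turn of the nut on its thread in rad, growing as it is tightened (clockwise from above). It stops growing when the nut seats, after 2.2 to 3.0 rad from the start; where that is can only be felt. The thread turns easily, below 0.12 N m.
- stud (a joint): Elastic twist of the stud under the nut in rad, 0 when unloaded, growing as the seated nut is tightened: 6 N m per rad; it springs back when the nut is released, and the nut stays seated. Properly hand-tight is 0.5 to 1.2 N m, best about 0.75, applied for about half a second; 1.3 N m or more damages the stud.
- stub_a: Black plastic breather stub, fixed upright round post 20 mm in diameter, 55 mm high, standing on the cover 48 mm from the nut's axis on the housing's -x side. Origin: centre of its foot on the cover. Fragile: no more than a light touch (under 10 N).
- stub_b: The like stub on the housing's +x side, 48 mm from the nut's axis. So fingers on opposite wing tips have room only while the line through them is within about 60 degrees of the housing's y axis.
- clip_hinge (a point): Hinge of the clip, 10 mm above the cover, axis along the housing's x axis (this frame has the housing's axes).
- clip_tip (a point): Rounded free end (10 mm thick) of the clip, a steel lever 62 mm long from hinge to here, 22 mm wide, 6 mm thick.
- clip (a joint): Angle of the clip lever in rad: 0 upright, growing as it folds towards the nut (housing +y); 1.5 is its stop, lying flat over the cover, its middle line then 10 to 15 mm above it. It stays where it is left; moving it takes 0.12 N m.
- oil_can: Bystander: can, 72 mm in diameter, 130 mm high; origin at the centre of its underside.
- mug: Bystander: mug, 80 mm in diameter, 90 mm high, handle to its +y; origin at the centre of its underside.
- bearing: Bystander: steel bearing ring lying flat, 72 mm in diameter, 20 mm high; origin at the centre of its underside.

How it is judged:
On the way, in this order (a step that is already met when the one before it is completed fails the run):
1. the nut is seated and hand-tight: at least 0.45 N m on the stud for 0.2 s (value of joint stud above 0.075 rad), for 0.2 s.
2. the clip is folded fully home (within 0.1 rad of its stop) (value of joint clip above 1.4 rad), for 0.2 s.
At the end, for the whole second after the job is handed in: The nut is still seated (not turned back by more than 0.1 rad) and the clip lies folded home within 0.1 rad of its stop (value of joint wing_nut above 3.1 rad and value of joint clip above 1.4 rad); the robot touches nothing.
It fails at once if the nut is over-tightened: more than 1.3 N m on the stud (value of joint stud above 0.217 rad).
It fails at once if a stub is leaned on with more than 10 N (contact force between any of the fingers, the arm and stub_a above 10 N or contact force between any of the fingers, the arm and stub_b above 10 N).
It fails at once if a bystander is moved by more than 20 mm (distance of any of oil_can, mug, bearing from where it was at the start of the episode above 0.02 m).
It also fails if it takes over 64 s, if anything falls off the work surface, if the arm or the gripper's body presses on something with over 40 N, if the wrist force passes 120 N, or if a joint passes its speed limit or range.

### The arm

A 7-joint arm with a two-finger parallel gripper is mounted at the origin on the work surface. World frame = base frame: x ahead of the robot, y to its left, z up, the work surface at z = 0. Lengths are in m, angles in rad, forces in N, time in s.
With the tool pointing down it reaches from about 0.4 to 0.85 m from the base axis. Payload 4.5 kg.
Tool frame: the origin (TCP) lies at the very end of the fingers, on their centre line; the grasp point (between the pads) lies 19 mm behind it; z points along the fingers, y is the line along which they close (so a half turn about z gives the same grasp; the last joint's range is limited). The gripper opens to 88 mm and grips with 3 to 60 N. Pads are 18 mm wide; open, the fingers measure 123 mm over their backs; the gripper's body (75 mm by 187 mm) begins 45 mm behind the grasp point.
Start: joints at [-1.22, 0.689, -0.195, 1.565, 0.157, 0.902, -0.215], TCP at [0.195, 0.594, 0.239] pointing down, gripper open.
Joint ranges: [-3.01, 3.01], [-0.46, 2.08], [-1.47, 1.51], [0.13, 2.56], [-1, 4.14], [0.04, 2.09], [-2.66, 2.66]. Speed limits (rad/s): [2.57, 2.57, 3.14, 3.14, 3.14, 3.14, 3.14].

### API

Orientations are given as a unit quaternion [x, y, z, w].
In Python, from plant import r gives the robot as it stands. The module is installed in compiled form; this text tells all that it offers.
- The arm moves only by the tool step_arm, never from a script. Its argument "increments" is a list of rows, each a list of 2 entries, a list of its own where there are three numbers: the shift along the world's x, y, z in cm, then the turn, a rotation vector about the world's x, y, z in degrees. A call has exactly 10 rows; each row shifts and turns the commanded pose from where the row before left it; what a row does not reach is not made up. A row lasts 1/10 s, in which the tool goes at most 50 mm and 8.59 degrees, less where a joint would pass 70% of its speed; a pose out of reach is approached as far as the arm can. A call is refused whole if a number of a shift passes 5 or a number of a turn 8.59, either way. A call with a gripper value outside its range is refused whole. "fingers" is the opening, from 0 (shut) to 1 (fully open), set as the call begins (left out, the last holds). The fingers move at their own pace and stop on an object; "grip_force" is the grip in N (left out, the last holds). Time passes only in rows, so rows that do not move let the fingers close, or fill a call up. It gives the time, the measured TCP pose, the force, the opening and the grip force at its end, in the units of the state.
- r.get_state(): the state, without advancing time (a new reading comes with each control period).
- r.snapshot(name): name is "scene" or "top" or "wrist"; returns (picture, depth): 384x512x3 uint8, red, green, blue; 384x512 float32, m along the optical axis (not along the pixel's ray), 0 where there is no reading.
- r.calibration(name): a dict with "fov_y" (degrees; the focal length in pixels is half the picture's height over the tangent of half this angle, whatever the lens; pixels are square), "cx", "cy" (the principal point, pixels), "k1" (the pictures are not rectified: a ray, as slopes to the right and down, at radius r is drawn at 1 + k1 r^2 times it, then the intrinsics apply), "R" (3x3) and "t" (3): a world point X has camera coordinates R X + t. Camera axes: x right, y down, z forward; pixel columns grow to the right and rows downward; lengths in m; the calibration is good to about 2 mm. A picture is of the moment at which its call begins: read the wrist's pose just before it. calibration takes no time and is no camera call; for the wrist camera it gives the pose at the moment of the call.
- r.finish_job(): hands the job in; it is judged then, once.
The state is a dict: "clock": time; "q": joint angles; "qd": joint speeds; "joint_torque": joint torques, N m; "tool_pos": TCP position; "eef_rot": TCP orientation; "contact_force": force on the tool from outside, world axes, zero at the start; "moment": the same for the moment, N m; "opening": opening from 0.0 (shut) to 1.0 (fully open); "finger_force": force on a finger pad.
Only numpy, scipy, OpenCV 4.12 (cv2) and the standard library are available. Lean on these libraries where they do the work, as an engineer would, in place of code of your own. Each camera call takes 0.05 s, during which the arm holds its last target. There are 200 camera calls.

## Working session

There is one attempt and no reset: what is moved stays moved. The work goes in short steps, Python scripts to look and compute and a tool call to move; the robot and the scene stay as the last step left them, time stands still between calls to the robot, and variables do not carry over. Pictures are saved under pics/ and viewed, at most 10 in all, crops included, and the job is handed in when it is done.

Besides the shell and the picture viewer there is one more tool, called after "Request:" in YAML: its name, and indented under it one key for each argument. step_arm: Moves the arm, as the interface text tells. Its arguments: {"type":"object","properties":{"increments":{"type":"array","items":{"type":"array"}},"fingers":{"type":"number"},"grip_force":{"type":"number"}},"required":["increments"]}

```bash
mkdir -p pics
cat > h.py <<'E'
import numpy as np, cv2
from plant import r
def K(c,sh=(384,512)):
    f=sh[0]/2/np.tan(np.radians(c["fov_y"])/2); return f
def ray(c,uv):
    f=K(c); d=np.array([(uv[0]-c["cx"])/f,(uv[1]-c["cy"])/f]); s=d.copy()
    for _ in range(20): s=d/(1+c["k1"]*(s@s))
    R=np.array(c["R"]); t=np.array(c["t"]); return -R.T@t, R.T@np.array([s[0],s[1],1])
def onz(c,uv,z):
    o,d=ray(c,uv); return o+d*(z-o[2])/d[2]
def cloud(c,dep):
    f=K(c); v,u=np.mgrid[0:384,0:512]; d=np.stack([(u-c["cx"])/f,(v-c["cy"])/f],-1); s=d.copy()
    for _ in range(20): s=d/(1+c["k1"]*(s**2).sum(-1,keepdims=True))
    P=np.concatenate([s,np.ones(s.shape[:2]+(1,))],-1)*dep[...,None]
    return (P-np.array(c["t"]))@np.array(c["R"])
E
python3 - <<'E'
from h import *
s=r.get_state(); print({k:np.round(v,3) for k,v in s.items()})
ims=[]
for n in("top","scene"):
    c=r.calibration(n); p,d=r.snapshot(n); np.savez(f"{n}.npz",p=p,d=d,P=cloud(c,d)); 
    print(n,c["fov_y"],c["k1"],-np.array(c["R"]).T@np.array(c["t"]))
    cv2.imwrite(f"pics/{n}0.png",p[...,::-1])
E
```

```text
{'clock': np.float64(0.0), 'q': array([-1.22 ,  0.69 , -0.195,  1.566,  0.157,  0.903, -0.215]), 'qd': array([ 0.   , -0.   ,  0.001,  0.001, -0.001,  0.   , -0.001]), 'joint_torque': array([ 1.0000e-03, -5.2755e+01, -1.2670e+00, -1.5343e+01, -5.3000e-02,
        7.0000e-03,  0.0000e+00]), 'tool_pos': array([0.195, 0.593, 0.238]), 'eef_rot': array([ 0.158,  0.987, -0.001, -0.   ]), 'contact_force': array([ 0.002, -0.565, -0.607]), 'moment': array([0.002, 0.026, 0.025]), 'finger_force': np.float64(0.0), 'opening': np.float64(1.0)}
top 52.8773008619879 0.022731788823612264 [ 0.43818026 -0.02156248  1.30897647]
scene 49.452978435915334 0.0036656661005944956 [ 0.90922864 -0.62607918  0.89390553]
```

View pics/top0.png

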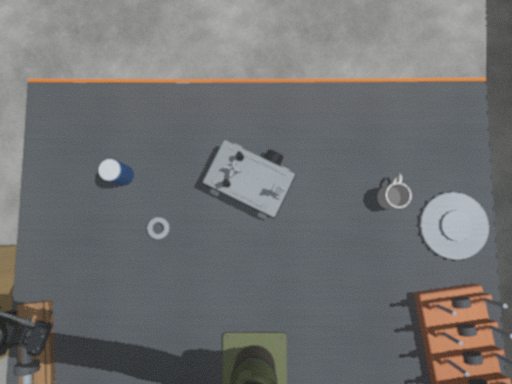

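View pics/scene0.png

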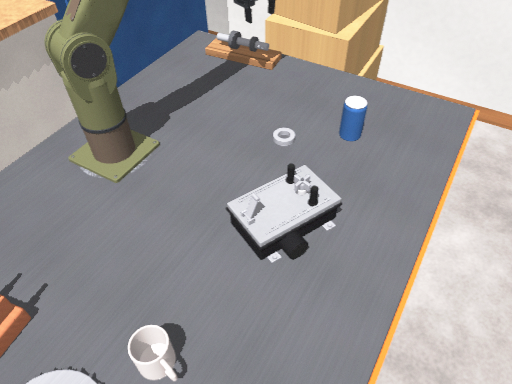

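The top view shows the box around (248,180), with its spout at (273,157), the stubs near (239,156) and (226,183), and the clip near (270,190). The scene view shows the nut between the stubs at about (302,184). The clip is partly upright near (252,207).

Run:
```python
from h import *
for n in("top","scene"):
    z=np.load(n+".npz"); P=z["P"]; p=z["p"].astype(int)
    box=(P[...,0]>.35)&(P[...,0]<.85)&(P[...,1]>-.2)&(P[...,1]<.2)&(z["d"]>0)
    m=box&(abs(P[...,2]-.085)<.012)
    xy=P[m][:,:2].astype(np.float32); (cx,cy),(w,h),a=cv2.minAreaRect(xy*1000); print(n,m.sum(),(cx,cy),(w,h),a,np.median(P[m][:,2]))
    # colour-mask of cover -> plane
    st=box&(P[...,2]>.125)&(p.sum(-1)<150)
    k,l,s,c=cv2.connectedComponentsWithStats(st.astype(np.uint8))
    for i in range(1,k):
        if s[i,4]>4: q=P[l==i]; print(" stub",s[i,4],c[i],q.mean(0).round(4),q[:,2].max())
    hi=box&(P[...,2]>.1)&(p.sum(-1)>200)
    k,l,s,c=cv2.connectedComponentsWithStats(hi.astype(np.uint8))
    for i in range(1,k):
        if s[i,4]>4: q=P[l==i]; print(" metal",s[i,4],c[i],q.mean(0).round(4),q.min(0).round(3),q.max(0).round(3))
```

```text
top 3520 (594.9849243164062, 15.75103759765625) (255.6686553955078, 155.91062927246094) 63.883968353271484 0.0847785497653988
 metal 15 [239.46666667 152.93333333] [0.6658 0.043  0.1396] [0.66  0.035 0.136] [0.672 0.054 0.147]
 metal 121 [232.75206612 169.15702479] [0.6176 0.0644 0.1247] [0.595 0.04  0.101] [0.643 0.089 0.134]
 metal 6 [223.16666667 180.66666667] [0.5799 0.0923 0.1394] [0.576 0.09  0.137] [0.585 0.096 0.141]
 metal 6 [228.  181.5] [0.5789 0.0787 0.1254] [0.573 0.076 0.106] [0.585 0.084 0.144]
 metal 88 [277.39772727 190.56818182] [ 0.5504 -0.0736  0.1292] [ 0.527 -0.099  0.1  ] [ 0.567 -0.056  0.16 ]
scene 4073 (600.0831298828125, 17.261688232421875) (257.25238037109375, 157.57574462890625) 63.89115905761719 0.08501961568692672
 stub 28 [290.71428571 169.07142857] [0.5841 0.0828 0.1338] 0.14158396554547903
 stub 33 [313.57575758 191.57575758] [0.6696 0.0397 0.1342] 0.14132236229641534
 metal 13 [287.07692308 170.        ] [0.574  0.0823 0.1258] [0.57  0.08  0.105] [0.575 0.088 0.143]
 metal 255 [301.8745098  183.27058824] [0.6274 0.0619 0.1219] [0.59 0.04 0.1 ] [0.672 0.091 0.142]
 metal 199 [251.22613065 205.69346734] [ 0.557  -0.0723  0.1289] [ 0.533 -0.093  0.1  ] [ 0.573 -0.054  0.16 ]
 metal 7 [309.42857143 195.42857143] [0.6601 0.0396 0.1149] [0.658 0.037 0.103] [0.662 0.041 0.127]
```

Request:
step_arm:
  increments:
    - [[1,-1.2,0],[0,0,0]]
    - [[2,-2.5,0],[0,0,0]]
    - [[2.2,-2.7,0],[0,0,0]]
    - [[2.2,-2.7,0],[0,0,0]]
    - [[2.2,-2.7,0],[0,0,0]]
    - [[2.2,-2.7,0],[0,0,0]]
    - [[2.2,-2.7,0],[0,0,0]]
    - [[2.2,-2.7,0],[0,0,0]]
    - [[2.2,-2.7,0],[0,0,0]]
    - [[2.2,-2.7,0],[0,0,0]]

```text
clock: 1.1
tool_pos: [0.4017, 0.3382, 0.2387]
eef_rot: [0.158, 0.987, -0.001, 0.0]
contact_force: [0.6, 1.4, -0.0]
opening: 0.999
finger_force: 0.0
```

Request:
step_arm:
  increments:
    - [[2.2,-2.7,0],[0,0,0]]
    - [[2.2,-2.7,0],[0,0,0]]
    - [[2.2,-2.7,0],[0,0,0]]
    - [[2.2,-2.7,0],[0,0,0]]
    - [[2.2,-2.7,0],[0,0,0]]
    - [[2.2,-2.7,0],[0,0,0]]
    - [[2.2,-2.7,0],[0,0,0]]
    - [[2.2,-2.7,0],[0,0,0]]
    - [[2.2,-2.7,0],[0,0,0]]
    - [[1.6,-2.0,0],[0,0,0]]

```text
clock: 2.1
tool_pos: [0.6154, 0.0736, 0.2384]
eef_rot: [0.159, 0.987, -0.001, 0.0]
contact_force: [-0.3, 0.3, 0.7]
opening: 0.998
finger_force: 0.0
```

Run:
```python
from h import *
s=r.get_state(); print(s["clock"],s["tool_pos"].round(4),s["eef_rot"].round(3),s["q"].round(2),s["moment"].round(3))
c=r.calibration("wrist"); p,d=r.snapshot("wrist"); P=cloud(c,d); np.savez("w1.npz",p=p,d=d,P=P)
print(c["fov_y"],-np.array(c["R"]).T@np.array(c["t"]))
cv2.imwrite("pics/w1.png",p[...,::-1])
```

```text
2.1 [0.6154 0.0736 0.2384] [ 0.159  0.987 -0.001  0.   ] [-0.05  0.69 -0.26  1.58  0.21  0.9   0.86] [ 0.057 -0.014  0.011]
65.21033101491852 [0.54471313 0.09695177 0.38470178]
```

View pics/w1.png

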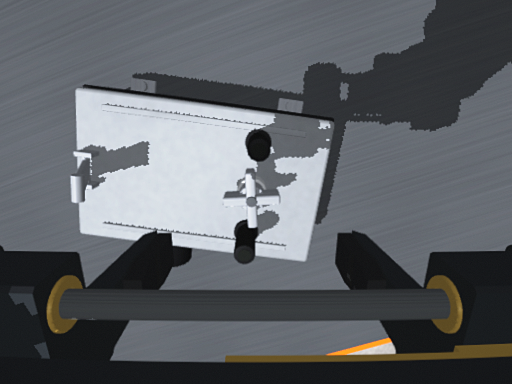

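The wrist view shows the nut at (252,200), with wings roughly along the image's rows and columns. The stubs are at (259,145) and (245,240), and the clip is standing at (82,180).

Run:
```python
from h import *
z=np.load("w1.npz"); P=z["P"]; p=z["p"].astype(int); br=p.sum(-1)
roi=np.zeros(br.shape,bool); roi[60:270,60:345]=1
m=roi&(abs(P[...,2]-.085)<.006)
(cx,cy),(w,h),a=cv2.minAreaRect(P[m][:,:2].astype(np.float32)*1000); print((cx,cy),(w,h),a,np.median(P[m][:,2]))
for nm,m in (("stub",roi&(P[...,2]>.136)&(br<200)),("nut",roi&(abs(P[...,2]-.129)<.003)&(br>200)),("clip",roi&(P[...,2]>.1)&(br>150))):
    k,l,s,c=cv2.connectedComponentsWithStats(m.astype(np.uint8),connectivity=8)
    for i in range(1,k):
        if s[i,4]<25: continue
        q=P[l==i]; print(nm,s[i,4],c[i].round(0),q.mean(0).round(4),((q.min(0)+q.max(0))/2).round(4),q[:,2].max().round(3))
        if nm=="nut":
            o=q[:,:2]
            (ax,ay),rad=cv2.minEnclosingCircle(o.astype(np.float32)*1000); print(" circ",ax,ay,rad)
            rel=o-np.array([ax,ay])/1000; R=np.hypot(*rel.T); th=np.arctan2(rel[:,1],rel[:,0])[R>.016]
            print(" wing angle mod 90:",np.degrees(np.angle(np.exp(4j*th).mean()))/4, len(th)); 
        if nm=="clip" and c[i][0]<150:
            j=q[q[:,2]>q[:,2].max()-.006]; print(" tip",j.mean(0).round(4))
```

```text
(598.0431518554688, 18.704116821289062) (255.5248565673828, 155.86973571777344) 63.847957611083984 0.08534216841481242
stub 432 [259. 149.] [0.5785 0.0892 0.1426] [0.5667 0.0892 0.2606] 0.385
stub 1743 [147. 254.] [0.5918 0.0291 0.2598] [0.5773 0.0582 0.311 ] 0.385
stub 319 [340. 251.] [0.6268 0.1159 0.2465] [0.591  0.1092 0.3112] 0.385
stub 342 [244. 253.] [0.6638 0.0475 0.1408] [0.6095 0.0671 0.2604] 0.385
stub 367 [ 70. 261.] [0.5679 0.0344 0.3107] [0.5689 0.0333 0.3114] 0.316
nut 1003 [251. 200.] [0.6217 0.0684 0.1292] [0.6226 0.068  0.129 ] 0.132
 circ 622.2898559570312 68.05003356933594 25.921762466430664
 wing angle mod 90: -15.487619798117622 435
clip 89 [ 83. 154.] [ 0.5347 -0.0742  0.1011] [ 0.5349 -0.0742  0.1014] 0.103
 tip [ 0.5347 -0.0742  0.1011]
clip 614 [ 80. 182.] [ 0.5568 -0.0623  0.1424] [0.5556 0.0051 0.2424] 0.385
 tip [0.5447 0.097  0.3847]
clip 1493 [251. 197.] [0.6194 0.0692 0.1265] [0.5962 0.0697 0.2424] 0.385
clip 33 [253. 253.] [0.6706 0.0539 0.131 ] [0.6714 0.0512 0.1237] 0.141
```

Request:
step_arm:
  increments:
    - [[0.35,-0.28,-0.5],[0,0,1.4]]
    - [[0.35,-0.28,-1.5],[0,0,1.4]]
    - [[0,0,-2],[0,0,0]]
    - [[0,0,-2],[0,0,0]]
    - [[0,0,-2],[0,0,0]]
    - [[0,0,-2],[0,0,0]]
    - [[0,0,-2],[0,0,0]]
    - [[0,0,-1.2],[0,0,0]]
    - [[0,0,-0.6],[0,0,0]]
    - [[0,0,0],[0,0,0]]

```text
clock: 3.15
tool_pos: [0.6209, 0.0727, 0.0999]
eef_rot: [0.133, 0.991, -0.0, -0.001]
contact_force: [1.2, 0.5, -0.3]
opening: 0.999
finger_force: 0.0
```

Request:
step_arm:
  increments:
    - [[0,0,0],[0,0,0]]
    - [[0,0,0],[0,0,0]]
    - [[0,0,0],[0,0,0]]
    - [[0,0,0],[0,0,0]]
    - [[0,0,0],[0,0,0]]
    - [[0,0,0],[0,0,0]]
    - [[0,0,0],[0,0,0]]
    - [[0,0,0],[0,0,0]]
    - [[0,0,0],[0,0,0]]
    - [[0,0,0],[0,0,0]]
  fingers: 0.5
  grip_force: 20

```text
clock: 4.15
tool_pos: [0.6211, 0.0685, 0.1011]
eef_rot: [0.135, 0.991, -0.003, -0.0]
contact_force: [-2.2, -5.5, 4.6]
opening: 0.586
finger_force: 20.0
```

```bash
cat > st.py <<'E'
from h import *
s=r.get_state(); e=s["eef_rot"]
print("t",s["clock"],"pos",s["tool_pos"].round(4),"line",(2*np.degrees(np.arctan2(e[1],e[0]))-90).round(2),"tilt",e[2:].round(4),"F",s["contact_force"].round(2),"M",s["moment"].round(3),"op",s["opening"].round(3),"ff",s["finger_force"].round(1),"q7",s["q"][6].round(2))
E
python3 st.py
```

```text
Traceback (most recent call last):
  File "st.py", line 3, in <module>
    print("t",s["clock"],"pos",s["tool_pos"].round(4),"line",(2*np.degrees(np.arctan2(e[1],e[0]))-90).round(2),"tilt",e[2:].round(4),"F",s["contact_force"].round(2),"M",s["moment"].round(3),"op",s["opening"].round(3),"ff",s["finger_force"].round(1),"q7",s["q"][6].round(2))
                                                                                                                                                                                                   ^^^^^^^^^^^^^^^^^^
AttributeError: 'float' object has no attribute 'round'
```

Request:
step_arm:
  increments:
    - [[0.05,-0.2,0],[0,0,0]]
    - [[0.05,-0.2,0],[0,0,0]]
    - [[0,0,0],[0,0,0]]
    - [[0,0,0],[0,0,0]]
    - [[0,0,0],[0,0,0]]
    - [[0,0,0],[0,0,0]]
    - [[0,0,0],[0,0,-2]]
    - [[0,0,0],[0,0,-4]]
    - [[0,0,0],[0,0,-4]]
    - [[0,0,0],[0,0,0]]

```text
clock: 5.15
tool_pos: [0.6212, 0.0687, 0.1011]
eef_rot: [0.22, 0.976, -0.0, -0.001]
contact_force: [-3.7, -0.4, 5.6]
opening: 0.587
finger_force: 20.0
```

```bash
sed -i 's/s\["finger_force"\].round(1)/s["finger_force"]/;s/s\["opening"\].round(3)/s["opening"]/' st.py; python3 st.py
```

```text
t 5.15 pos [0.6212 0.0687 0.1011] line 64.61 tilt [-0.0004 -0.0013] F [-3.72 -0.41  5.59] M [-0.266  0.912  0.048] op 0.5873697017654708 ff 20.0011214800179 q7 0.73
```

Request:
step_arm:
  increments:
    - [[-0.1,0,0.1],[0,0,-4]]
    - [[0,0,0],[0,0,-6]]
    - [[0,0,0],[0,0,-6]]
    - [[0,0,0],[0,0,-6]]
    - [[0,0,0],[0,0,-6]]
    - [[0,0,0],[0,0,-6]]
    - [[0,0,0],[0,0,-6]]
    - [[0,0,0],[0,0,-6]]
    - [[0,0,0],[0,0,-4]]
    - [[0,0,0],[0,0,0]]

```text
clock: 6.15
tool_pos: [0.6224, 0.0699, 0.1013]
eef_rot: [0.611, 0.792, 0.001, 0.0]
contact_force: [2.7, 1.6, -6.1]
opening: 0.585
finger_force: 20.0
```

```bash
python3 st.py
```

```text
t 6.15 pos [0.6224 0.0699 0.1013] line 14.72 tilt [0.0011 0.0002] F [ 2.68  1.6  -6.12] M [ 0.284 -0.444  0.078] op 0.5854634613282116 ff 19.99995899386704 q7 0.13
```

Request:
step_arm:
  increments:
    - [[0,0,0],[0,0,0]]
    - [[0,0,0],[0,0,0]]
    - [[0,0,0],[0,0,0]]
    - [[0,0,0],[0,0,0]]
    - [[0,0,0],[0,0,0]]
    - [[0,0,0],[0,0,0]]
    - [[0,0,0],[0,0,4]]
    - [[0,0,0],[0,0,8]]
    - [[0,0,0],[0,0,8]]
    - [[0,0,0],[0,0,8]]
  fingers: 0.74

```text
clock: 7.15
tool_pos: [0.6217, 0.0683, 0.1018]
eef_rot: [0.399, 0.917, -0.0, 0.0]
contact_force: [0.1, -0.1, -0.6]
opening: 0.74
finger_force: 0.0
```

Request:
step_arm:
  increments:
    - [[0,0,0],[0,0,8]]
    - [[0,0,0],[0,0,8]]
    - [[0,0,0],[0,0,8]]
    - [[0,0,0],[0,0,8]]
    - [[0,0,0],[0,0,8]]
    - [[0,0,0],[0,0,8]]
    - [[0,0,0],[0,0,8]]
    - [[0,0,0],[0,0,6]]
    - [[0,0,0],[0,0,0]]
    - [[0,0,0],[0,0,0]]

```text
clock: 8.15
tool_pos: [0.6217, 0.0681, 0.1017]
eef_rot: [-0.126, 0.992, 0.0, -0.0]
contact_force: [-1.5, -0.2, 0.2]
opening: 0.738
finger_force: 0.0
```

```bash
python3 st.py
python3 - <<'E'
from h import *
p,d=r.snapshot("wrist"); cv2.imwrite("pics/w2.png",p[...,::-1])
E
```

```text
t 8.15 pos [0.6217 0.0681 0.1017] line 104.49 tilt [ 0.     -0.0001] F [-1.5  -0.22  0.2 ] M [ 0.042  0.015 -0.018] op 0.7381350015325429 ff 0.0 q7 1.23
```

View pics/w2.png

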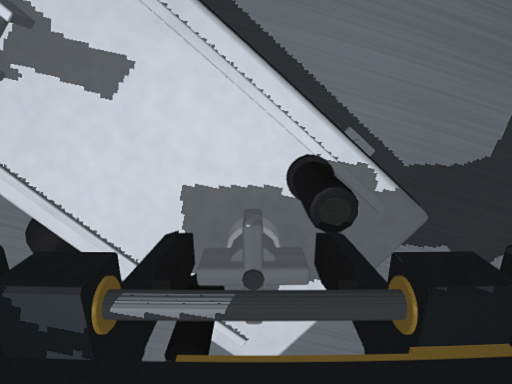

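The wings sit square between the fingers at about (252,265), and the stub at (335,205) is clear. I'll close and turn.

Request:
step_arm:
  increments:
    - [[0,0,0],[0,0,0]]
    - [[0,0,0],[0,0,0]]
    - [[0,0,0],[0,0,0]]
    - [[0,0,0],[0,0,0]]
    - [[0,0,0],[0,0,0]]
    - [[0,0,0],[0,0,-4]]
    - [[0,0,0],[0,0,-6]]
    - [[0,0,0],[0,0,-6]]
    - [[0,0,0],[0,0,-6]]
    - [[0,0,0],[0,0,-6]]
  fingers: 0.5

```text
clock: 9.2
tool_pos: [0.6219, 0.0683, 0.1018]
eef_rot: [0.118, 0.993, 0.0, 0.0]
contact_force: [1.0, -0.8, 0.5]
opening: 0.587
finger_force: 20.0
```

Request:
step_arm:
  increments:
    - [[0,0,0],[0,0,-6]]
    - [[0,0,0],[0,0,-6]]
    - [[0,0,0],[0,0,-6]]
    - [[0,0,0],[0,0,-6]]
    - [[0,0,0],[0,0,-6]]
    - [[0,0,0],[0,0,-2]]
    - [[0,0,0],[0,0,-1]]
    - [[0,0,0],[0,0,0]]
    - [[0,0,0],[0,0,0]]
    - [[0,0,0],[0,0,0]]

```text
clock: 10.2
tool_pos: [0.6222, 0.0688, 0.1018]
eef_rot: [0.393, 0.919, 0.001, 0.0]
contact_force: [1.5, -0.1, -0.4]
opening: 0.586
finger_force: 20.0
```

```bash
python3 st.py
```

```text
t 10.2 pos [0.6222 0.0688 0.1018] line 43.69 tilt [0.0006 0.0003] F [ 1.5  -0.14 -0.37] M [-0.001 -0.573  0.119] op 0.585541258778999 ff 19.99993511941284 q7 0.48
```

Request:
step_arm:
  increments:
    - [[0,0,0],[0,0,-1]]
    - [[0,0,0],[0,0,-1]]
    - [[0,0,0],[0,0,-1]]
    - [[0,0,0],[0,0,-1]]
    - [[0,0,0],[0,0,-1]]
    - [[0,0,0],[0,0,-1]]
    - [[0,0,0],[0,0,-1]]
    - [[0,0,0],[0,0,0]]
    - [[0,0,0],[0,0,0]]
    - [[0,0,0],[0,0,0]]

```text
clock: 11.2
tool_pos: [0.6223, 0.0688, 0.1019]
eef_rot: [0.449, 0.893, 0.001, 0.0]
contact_force: [5.3, 0.5, -2.1]
opening: 0.589
finger_force: 20.0
```

```bash
python3 st.py
```

```text
t 11.2 pos [0.6223 0.0688 0.1019] line 36.62 tilt [0.0006 0.0004] F [ 5.3   0.53 -2.08] M [ 0.352 -1.049  0.092] op 0.5889307483269676 ff 19.999971454963088 q7 0.39
```

Request:
step_arm:
  increments:
    - [[0.1,0,0],[0,0,-1]]
    - [[0,0,0],[0,0,-1]]
    - [[0,0,0],[0,0,-1]]
    - [[0,0,0],[0,0,-1]]
    - [[0,0,0],[0,0,-1]]
    - [[0,0,0],[0,0,-1]]
    - [[0,0,0],[0,0,-1]]
    - [[0,0,0],[0,0,0]]
    - [[0,0,0],[0,0,0]]
    - [[0,0,0],[0,0,0]]

```text
clock: 12.2
tool_pos: [0.6225, 0.0688, 0.1018]
eef_rot: [0.502, 0.865, 0.0, -0.0]
contact_force: [0.9, 4.0, 3.4]
opening: 0.586
finger_force: 20.0
```

```bash
python3 st.py
```

```text
t 12.2 pos [0.6225 0.0688 0.1018] line 29.67 tilt [ 0.0002 -0.0003] F [0.86 4.02 3.43] M [ 0.939 -0.267  0.035] op 0.5858025238918261 ff 20.00033961609006 q7 0.31
```

Request:
step_arm:
  increments:
    - [[0,0,0],[0,0,-1]]
    - [[0,0,0],[0,0,-1]]
    - [[0,0,0],[0,0,-1]]
    - [[0,0,0],[0,0,-1]]
    - [[0,0,0],[0,0,-1]]
    - [[0,0,0],[0,0,-1]]
    - [[0,0,0],[0,0,-1]]
    - [[0,0,0],[0,0,0]]
    - [[0,0,0],[0,0,0]]
    - [[0,0,0],[0,0,0]]

```text
clock: 13.2
tool_pos: [0.6226, 0.0689, 0.1018]
eef_rot: [0.555, 0.832, 0.0, -0.0]
contact_force: [0.4, 6.0, 3.0]
opening: 0.586
finger_force: 20.0
```

```bash
python3 st.py
```

```text
t 13.2 pos [0.6226 0.0689 0.1018] line 22.63 tilt [ 0.0003 -0.0002] F [0.41 6.02 3.02] M [ 0.95  -0.291  0.04 ] op 0.5859191575118675 ff 20.00034275930375 q7 0.22
```

Request:
step_arm:
  increments:
    - [[0,0.1,0],[0,0,-1]]
    - [[0,0,0],[0,0,-1]]
    - [[0,0,0],[0,0,-1]]
    - [[0,0,0],[0,0,-1]]
    - [[0,0,0],[0,0,-1]]
    - [[0,0,0],[0,0,-1]]
    - [[0,0,0],[0,0,-1]]
    - [[0,0,0],[0,0,0]]
    - [[0,0,0],[0,0,0]]
    - [[0,0,0],[0,0,0]]

```text
clock: 14.2
tool_pos: [0.6227, 0.069, 0.1018]
eef_rot: [0.604, 0.797, -0.0, 0.0]
contact_force: [1.2, 1.3, 3.3]
opening: 0.586
finger_force: 20.0
```

```bash
python3 st.py
```

```text
t 14.2 pos [0.6227 0.069  0.1018] line 15.64 tilt [-0.0001  0.0002] F [1.16 1.32 3.34] M [ 0.299 -0.331  0.057] op 0.585831345199358 ff 20.00045455992222 q7 0.14
```

Still free at about 149°. I'll re-grip.

Request:
step_arm:
  increments:
    - [[0,0,0],[0,0,0]]
    - [[0,0,0],[0,0,0]]
    - [[0,0,0],[0,0,0]]
    - [[0,0,0],[0,0,0]]
    - [[0,0,0],[0,0,0]]
    - [[0,0,0],[0,0,0]]
    - [[0,0,0],[0,0,4]]
    - [[0,0,0],[0,0,8]]
    - [[0,0,0],[0,0,8]]
    - [[0,0,0],[0,0,8]]
  fingers: 0.74

```text
clock: 15.2
tool_pos: [0.6227, 0.0693, 0.1018]
eef_rot: [0.391, 0.92, -0.0, 0.0]
contact_force: [0.2, -0.8, -0.5]
opening: 0.74
finger_force: 0.0
```

Request:
step_arm:
  increments:
    - [[0,0,0],[0,0,8]]
    - [[0,0,0],[0,0,8]]
    - [[0,0,0],[0,0,8]]
    - [[0,0,0],[0,0,8]]
    - [[0,0,0],[0,0,8]]
    - [[0,0,0],[0,0,8]]
    - [[0,0,0],[0,0,8]]
    - [[0,0,0],[0,0,6]]
    - [[0,0,0],[0,0,0]]
    - [[0,0,0],[0,0,0]]

```text
clock: 16.2
tool_pos: [0.6226, 0.0692, 0.1017]
eef_rot: [-0.135, 0.991, 0.0, -0.0]
contact_force: [0.4, 0.3, -0.4]
opening: 0.738
finger_force: 0.0
```

Request:
step_arm:
  increments:
    - [[0,0,0],[0,0,0]]
    - [[0,0,0],[0,0,0]]
    - [[0,0,0],[0,0,0]]
    - [[0,0,0],[0,0,0]]
    - [[0,0,0],[0,0,0]]
    - [[0,0,0],[0,0,0]]
    - [[0,0,0],[0,0,0]]
    - [[0,0,0],[0,0,0]]
    - [[0,0,0],[0,0,0]]
    - [[0,0,0],[0,0,0]]
  fingers: 0.5
  grip_force: 30

```text
clock: 17.2
tool_pos: [0.623, 0.068, 0.1018]
eef_rot: [-0.136, 0.991, -0.001, 0.0]
contact_force: [2.3, -5.1, 1.0]
opening: 0.585
finger_force: 30.0
```

```bash
python3 st.py
```

```text
t 17.2 pos [0.623  0.068  0.1018] line 105.59 tilt [-0.0008  0.0001] F [ 2.27 -5.14  1.02] M [-1.078 -0.238  0.048] op 0.5845844248308684 ff 30.000215359032154 q7 1.25
```

Shift to relieve the side force, then turn 6°.

Request:
step_arm:
  increments:
    - [[0,-0.12,0],[0,0,-1]]
    - [[0,0,0],[0,0,-1]]
    - [[0,0,0],[0,0,-1]]
    - [[0,0,0],[0,0,-1]]
    - [[0,0,0],[0,0,-1]]
    - [[0,0,0],[0,0,-1]]
    - [[0,0,0],[0,0,0]]
    - [[0,0,0],[0,0,0]]
    - [[0,0,0],[0,0,0]]
    - [[0,0,0],[0,0,0]]

```text
clock: 18.2
tool_pos: [0.623, 0.068, 0.1018]
eef_rot: [-0.084, 0.996, -0.0, 0.0]
contact_force: [2.6, -4.6, 1.1]
opening: 0.58
finger_force: 30.0
```

```bash
python3 st.py
```

```text
t 18.2 pos [0.623  0.068  0.1018] line 99.64 tilt [-0.      0.0003] F [ 2.59 -4.64  1.14] M [-0.833 -0.523  0.088] op 0.5802831587320296 ff 30.00009650364518 q7 1.17
```

Request:
step_arm:
  increments:
    - [[0,-0.12,0],[0,0,-1]]
    - [[0,0,0],[0,0,-1]]
    - [[0,0,0],[0,0,-1]]
    - [[0,0,0],[0,0,-1]]
    - [[0,0,0],[0,0,-1]]
    - [[0,0,0],[0,0,-1]]
    - [[0,0,0],[0,0,0]]
    - [[0,0,0],[0,0,0]]
    - [[0,0,0],[0,0,0]]
    - [[0,0,0],[0,0,0]]

```text
clock: 19.2
tool_pos: [0.6229, 0.0678, 0.1019]
eef_rot: [-0.032, 0.999, 0.001, 0.0]
contact_force: [4.2, 2.1, -2.1]
opening: 0.584
finger_force: 30.0
```

```bash
python3 st.py
```

```text
t 19.2 pos [0.6229 0.0678 0.1019] line 93.69 tilt [0.0007 0.0004] F [ 4.24  2.12 -2.12] M [ 0.454 -0.871  0.621] op 0.5844301881045264 ff 29.99966148287058 q7 1.09
```

Seated at about 0.6 N m. I'll nudge a little further and hold.

Request:
step_arm:
  increments:
    - [[0,0,0],[0,0,-0.5]]
    - [[0,0,0],[0,0,-0.5]]
    - [[0,0,0],[0,0,-0.5]]
    - [[0,0,0],[0,0,0]]
    - [[0,0,0],[0,0,0]]
    - [[0,0,0],[0,0,0]]
    - [[0,0,0],[0,0,0]]
    - [[0,0,0],[0,0,0]]
    - [[0,0,0],[0,0,0]]
    - [[0,0,0],[0,0,0]]

```text
clock: 20.2
tool_pos: [0.6229, 0.0679, 0.1018]
eef_rot: [-0.019, 1.0, 0.001, 0.0]
contact_force: [4.3, 3.5, -1.8]
opening: 0.583
finger_force: 30.0
```

```bash
python3 st.py
```

```text
t 20.2 pos [0.6229 0.0679 0.1018] line 92.19 tilt [0.0006 0.0003] F [ 4.34  3.52 -1.83] M [ 0.546 -0.886  0.824] op 0.5830685569884685 ff 29.99948976561427 q7 1.07
```

Request:
step_arm:
  increments:
    - [[0,0,0],[0,0,0]]
    - [[0,0,0],[0,0,0]]
    - [[0,0,0],[0,0,0]]
    - [[0,0,0],[0,0,0]]
    - [[0,0,0],[0,0,0]]
    - [[0,0,1],[0,0,0]]
    - [[0,0,2],[0,0,0]]
    - [[0,0,2.5],[0,0,0]]
    - [[0,0,2.5],[0,0,0]]
    - [[0,0,2],[0,0,0]]
  fingers: 0.74

```text
clock: 21.2
tool_pos: [0.6231, 0.0671, 0.204]
eef_rot: [-0.019, 1.0, 0.0, 0.001]
contact_force: [0.2, 0.4, -0.3]
opening: 0.74
finger_force: 0.0
```

Request:
step_arm:
  increments:
    - [[-0.8,-1.7,0],[0,0,-4]]
    - [[-1.1,-2.2,0],[0,0,-4]]
    - [[-1.1,-2.3,0],[0,0,-4]]
    - [[-1.1,-2.3,0],[0,0,-4]]
    - [[-1.1,-2.3,0],[0,0,-4]]
    - [[-1.1,-2.3,0],[0,0,-4]]
    - [[-1.1,-2.3,0],[0,0,-4]]
    - [[-1.1,-2.2,0],[0,0,0]]
    - [[-0.2,-0.2,0],[0,0,0]]
    - [[0,0,0],[0,0,0]]
  fingers: 0

```text
clock: 22.2
tool_pos: [0.5357, -0.1111, 0.2023]
eef_rot: [0.224, 0.975, 0.0, 0.0]
contact_force: [0.6, 1.0, -0.4]
opening: 0.001
finger_force: 0.0
```

```bash
python3 st.py
python3 - <<'E'
from h import *
c=r.calibration("scene");p,d=r.snapshot("scene"); P=cloud(c,d)
o=np.array([.5486,-.0819,.095]); y=np.array([.441,.898,0]); x=np.array([.898,-.441,0]); 
m=(abs((P-o)@x)<.02)&(abs((P-o)@y)<.08)&(P[...,2]>.1)&(P[...,2]<.17); q=P[m]-o
for a in np.arange(.005,.07,.008):
    k=abs(q[:,2]-a)<.004
    if k.sum(): print(a.round(3),k.sum(),((q@y)[k]).mean().round(4),((q@x)[k]).mean().round(4))
cv2.imwrite("pics/s2.png",cv2.resize(p[100:280,170:400,::-1],None,fx=3,fy=3))
E
```

```text
t 22.2 pos [ 0.5357 -0.1111  0.2023] line 64.09 tilt [0.0003 0.0003] F [ 0.57  1.03 -0.39] M [0.066 0.007 0.036] op 0.0013243561022827418 ff 0.0 q7 1.0
0.005 29 0.0011 0.0064
0.013 16 0.0036 0.0029
0.021 24 0.0066 0.0037
0.029 26 0.0105 0.0034
0.037 21 0.014 0.0038
0.045 21 0.0173 0.0034
0.053 23 0.0207 0.0042
0.061 34 0.0238 0.0022
```

View pics/s2.png

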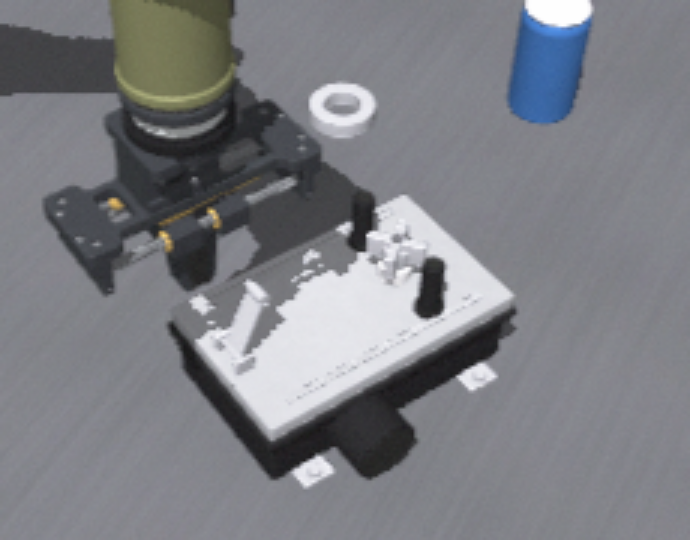

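The clip leans about 0.4 rad towards the nut at (250,310) in the crop. The closed fingers hang behind it at (190,260).

Request:
step_arm:
  increments:
    - [[0,0,-1.5],[0,0,0]]
    - [[0,0,-2],[0,0,0]]
    - [[0,0,-2],[0,0,0]]
    - [[0,0,-2],[0,0,0]]
    - [[0.3,0.6,0],[0,0,0]]
    - [[0.35,0.75,0],[0,0,0]]
    - [[0.35,0.75,0],[0,0,0]]
    - [[0.35,0.75,0],[0,0,0]]
    - [[0.35,0.75,0],[0,0,0]]
    - [[0,0,0],[0,0,0]]

```text
clock: 23.25
tool_pos: [0.5533, -0.074, 0.1272]
eef_rot: [0.223, 0.975, 0.0, 0.0]
contact_force: [-0.1, 0.3, 1.3]
opening: 0.007
finger_force: 0.1
```

```bash
cat >> st.py <<'E'
d=s["tool_pos"]-np.array([.5486,-.0819,.095]); print("rel hinge y,x,z mm",(1000*np.array([d@[.441,.898,0],d@[.898,-.441,0],d[2]])).round(1))
E
python3 st.py
```

```text
t 23.25 pos [ 0.5533 -0.074   0.1272] line 64.22 tilt [0.0002 0.0004] F [-0.09  0.27  1.25] M [-0.055  0.003  0.022] op 0.006654469970505501 ff 0.11432799627073109 q7 0.9
rel hinge y,x,z mm [ 9.2  0.7 32.2]
```

Request:
step_arm:
  increments:
    - [[0.25,0.55,-0.2],[0,0,0]]
    - [[0.25,0.55,-0.2],[0,0,0]]
    - [[0.25,0.55,-0.2],[0,0,0]]
    - [[0.25,0.55,-0.2],[0,0,0]]
    - [[0.1,0.2,-0.3],[0,0,0]]
    - [[0,0,-0.3],[0,0,0]]
    - [[0,0,-0.3],[0,0,0]]
    - [[0,0,-0.3],[0,0,0]]
    - [[0,0,-0.3],[0,0,0]]
    - [[0,0,0],[0,0,0]]

```text
clock: 24.25
tool_pos: [0.5637, -0.051, 0.1033]
eef_rot: [0.224, 0.975, 0.0, -0.0]
contact_force: [-0.4, -0.3, 0.2]
opening: 0.005
finger_force: 0.1
```

```bash
python3 st.py
```

```text
t 24.25 pos [ 0.5637 -0.051   0.1033] line 64.15 tilt [ 0.0001 -0.0001] F [-0.44 -0.33  0.25] M [ 0.023 -0.032  0.035] op 0.00480703975879986 ff 0.08040154207265005 q7 0.86
rel hinge y,x,z mm [34.4 -0.1  8.3]
```

Request:
step_arm:
  increments:
    - [[0,0,-0.1],[0,0,0]]
    - [[0,0,-0.1],[0,0,0]]
    - [[0,0,-0.1],[0,0,0]]
    - [[0,0,-0.1],[0,0,0]]
    - [[0,0,-0.1],[0,0,0]]
    - [[0,0,-0.1],[0,0,0]]
    - [[0,0,0],[0,0,0]]
    - [[0,0,0],[0,0,0]]
    - [[0,0,0],[0,0,0]]
    - [[0,0,0],[0,0,0]]

```text
clock: 25.25
tool_pos: [0.5638, -0.0511, 0.1008]
eef_rot: [0.224, 0.975, -0.0, 0.001]
contact_force: [-6.0, 1.1, 28.7]
opening: 0.004
finger_force: 14.3
```

```bash
python3 st.py
```

```text
t 25.25 pos [ 0.5638 -0.0511  0.1008] line 64.14 tilt [-0.0001  0.0009] F [-5.98  1.08 28.65] M [0.435 1.26  0.097] op 0.0035146605131207605 ff 14.279621296736877 q7 0.86
rel hinge y,x,z mm [34.4  0.1  5.8]
```

Firm stop at 28 N, with the tip at the height expected for the folded clip. I'll lift away and check.

Request:
step_arm:
  increments:
    - [[0,0,0.5],[0,0,0]]
    - [[0,0,1],[0,0,0]]
    - [[0,0,2],[0,0,0]]
    - [[0,0,3],[0,0,0]]
    - [[0,0,3],[0,0,0]]
    - [[-0.5,-1.5,3],[0,0,0]]
    - [[-1,-2.5,2],[0,0,0]]
    - [[-1,-2.5,1],[0,0,0]]
    - [[-1,-2,0],[0,0,0]]
    - [[0,0,0],[0,0,0]]

```text
clock: 26.25
tool_pos: [0.5265, -0.1404, 0.2529]
eef_rot: [0.227, 0.974, -0.002, -0.001]
contact_force: [0.4, -0.1, 0.4]
opening: 0.007
finger_force: 0.0
```

```bash
python3 st.py
python3 - <<'E'
from h import *
c=r.calibration("scene");p,d=r.snapshot("scene"); P=cloud(c,d)
o=np.array([.5486,-.0819,.095]); y=np.array([.441,.898,0]); x=np.array([.898,-.441,0]); q=P-o
m=(abs(q@x)<.009)&(abs(q[...,2]-.005)<.06)
for a in np.arange(.01,.08,.01):
    k=m&(abs(q@y-a)<.003); print(a.round(3),np.median(q[k][:,2]).round(4) if k.sum() else None)
cv2.imwrite("pics/s3.png",cv2.resize(p[100:280,170:400,::-1],None,fx=3,fy=3))
E
```

```text
t 26.25 pos [ 0.5265 -0.1404  0.2529] line 63.78 tilt [-0.0016 -0.0008] F [ 0.42 -0.09  0.4 ] M [-0.011  0.025 -0.021] op 0.006518881034410604 ff 0.0 q7 1.08
rel hinge y,x,z mm [-62.3   6.  157.9]
0.01 0.0035
0.02 0.0039
0.03 0.0044
0.04 0.0054
0.05 0.006
0.06 0.0068
0.07 -0.0095
0.08 -0.0096
```

View pics/s3.png

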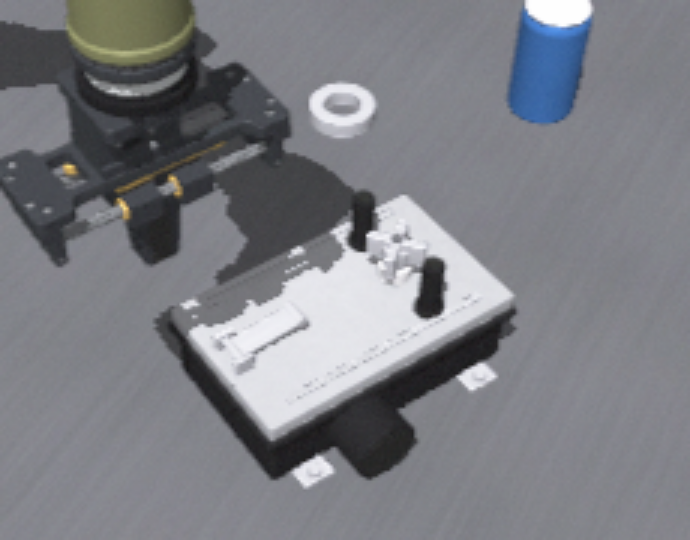

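The clip lies flat at (270,330). Its slope is about 0.07 rad, which puts it at its stop, and the bystanders haven't moved. I'm handing in.

```bash
python3 -c "
from plant import r
print(r.finish_job())"
```

```text
the job is handed in; nothing more can be done
None
```

I seated the nut and held it hand-tight at about 0.8 N m, folded the clip fully home, and handed the job in at about 26 s; no verdict was returned.

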